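# Find the loose terminal bolt and hold its cover open

## Robot

A 6-joint arm with a two-finger parallel gripper is mounted at the origin on the work surface. World frame = base frame: x ahead of the robot, y to its left, z up, the work surface at z = 0. Lengths are in m, angles in rad, forces in N, time in s.
With the tool pointing down it reaches from about 0.25 to 0.725 m from the base axis. Payload 4 kg.
Tool frame: the origin (TCP) lies at the very end of the fingers, on their centre line; the grasp point (between the pads) lies 19 mm behind it; z points along the fingers, y is the direction in which the jaws open and shut (so a half turn about z gives the same grasp; the last joint's range is limited). The gripper opens to 85 mm and grips with 20 to 120 N. Pads are 22 mm wide; open, the fingers measure 114 mm over their backs; the gripper's body (76 mm by 85 mm) begins 54 mm behind the grasp point. The pads swing forward as they close: fully open they stand 13 mm farther back than shut.
Start: joints at [-1.344, 0.241, 0.005, 1.335, 0, 1.571], TCP at [0.112, -0.487, 0.209] pointing down, gripper open.
Joint ranges: [-2.72, 2.72], [-1.05, 1.87], [-1.09, 1.28], [-1.99, 2.15], [-1.42, 1.44], [-3.14, 3.14]. Speed limits (rad/s): [2.79, 2.79, 3.14, 3.14, 3.14, 3.14].

## Interface

Orientations are given as a unit quaternion [x, y, z, w].
In Python, from workcell import bot, camera gives the robot as it stands. The module is installed in compiled form; this text tells all that it offers.
- The arm moves only by the tool send_rows, never from a script. Its argument "deltas" is a list of rows, each an object with "grip": the opening, from 0 (shut) to 1 (fully open); "translation": the shift along the tool's x, y, z in m, a list of three; "twist": the turn, a rotation vector about the tool's x, y, z in degrees, a list of three. A call has 1 to 5 rows; each row is the pose to reach, as a shift and turn from the pose measured when the call began, along the tool's axes at that moment; what a row does not reach only later rows make up. A row lasts 1/8 s, in which the tool goes at most 62.5 mm and 10.7 degrees, less where a joint would pass 70% of its speed; a pose out of reach is approached as far as the arm can. A call with a gripper value outside its range is refused whole. The fingers move at their own pace and stop on an object; the grip force is fixed at half the most. Time passes only in rows, so rows that repeat a pose let the fingers close. It gives the time, the measured TCP pose, the force and the opening at its end, in the units of the state.
- bot.get_obs(): the state, without advancing time (a new reading comes with each control period).
- camera(name): name is "side" or "top" or "wrist"; returns a dict with "color" (400x640x3 uint8, blue, green, red), "intrinsics" (3x3 intrinsics, pixels), "xyz" and "rotation" of the camera in the world. Camera axes: x right, y down, z forward; pixel columns grow to the right and rows downward; lengths in m; the calibration is good to about 2 mm. A picture is of the moment at which its call begins. There is no depth.
- bot.job_done(): hands the job in, once; it reports no verdict.
The state is a dict: "clock": time; "joint_pos": joint angles; "joint_vel": joint speeds; "tau": joint torques, N m; "eef_pos": TCP position; "tool_rot": TCP orientation; "ft_force": force on the tool from outside, world axes, zero at the start; "ft_torque": the same for the moment, N m; "grip_width": finger opening in m.
Only numpy, scipy, OpenCV 4.12 (cv2) and the standard library are available. Lean on these libraries where they do the work, as an engineer would, in place of code of your own. Each camera call takes 0.05 s, during which the arm holds its last target.

## Task

One of the three bolts on the battery terminal board is loose: tap the bolt heads with the fingertips one after the other, from the robot's left to its right, firmly enough that the loose one sinks right down. Then pinch the grip of the red cover around the loose bolt, lift the cover well past half-way towards upright and finish while still holding it there, because it falls shut when let go. Leave the other two covers shut and do not shift the tools and clutter around the board.

Things in the scene. Friction and masses are not known exactly. Their poses are not given: they have to be found in the camera images.
- board: Black terminal board fixed to the bench, 115 x 300 x 12 mm slab; origin at its underside below the middle terminal's bolt; x points away from the robot (towards the covers' hinges), y along the row of three terminals (to the robot's left when unturned), z up. The terminals stand on it at y = +90, 0 and -90 mm; which of a, b, c stands where changes. Each is a grey block, 88 (x) x 68 (y) x 34 mm, top 46 mm above the bench.
- head_a (a point): Centre of the top face of bolt a's steel hexagon head (23 mm across, 12 mm tall), 70 mm above the bench and 15 mm above its red cover, through whose 30 mm square hole it sticks up. All three look alike.
- bolt_a (a joint): How far bolt a has been pushed down (m), 0 at the start. A tight bolt does not move (under 0.5 mm); the loose one gives at 2 to 3 N, sinks 6 mm to its stop and stays down.
- grip_a (a point): Centre of the round grip of cover a: a red upright disc, 22 mm across and 14 mm thick (thickness along the board's y), at the end of a 9 mm wide tongue in front of the cover, 74 mm in front (-x of the board) of the bolt, 52 mm above the bench when shut. Free to be pinched from above across its two flat faces; the disc can pivot between the fingers as the cover swings.
- hinge_a (a point): Middle of the hinge of cover a, on the far side: axis along the board's y, 42 mm behind the bolt, 52 mm above the bench, 116 mm from the grip disc's centre.
- cap_a (a joint): Opening angle of the red plastic cover a (80 x 64 x 5 mm plate, about 70 g): 0 = shut, level; grows as the grip rises up and over away from the robot; stop at 1.3 rad. It falls shut if let go.
- head_b (a point): Centre of the top face of bolt b's steel hexagon head (23 mm across, 12 mm tall), 70 mm above the bench and 15 mm above its red cover, through whose 30 mm square hole it sticks up. All three look alike.
- bolt_b (a joint): How far bolt b has been pushed down (m), 0 at the start. A tight bolt does not move (under 0.5 mm); the loose one gives at 2 to 3 N, sinks 6 mm to its stop and stays down.
- grip_b (a point): Centre of the round grip of cover b: a red upright disc, 22 mm across and 14 mm thick (thickness along the board's y), at the end of a 9 mm wide tongue in front of the cover, 74 mm in front (-x of the board) of the bolt, 52 mm above the bench when shut. Free to be pinched from above across its two flat faces; the disc can pivot between the fingers as the cover swings.
- hinge_b (a point): Middle of the hinge of cover b, on the far side: axis along the board's y, 42 mm behind the bolt, 52 mm above the bench, 116 mm from the grip disc's centre.
- cap_b (a joint): Opening angle of the red plastic cover b (80 x 64 x 5 mm plate, about 70 g): 0 = shut, level; grows as the grip rises up and over away from the robot; stop at 1.3 rad. It falls shut if let go.
- head_c (a point): Centre of the top face of bolt c's steel hexagon head (23 mm across, 12 mm tall), 70 mm above the bench and 15 mm above its red cover, through whose 30 mm square hole it sticks up. All three look alike.
- bolt_c (a joint): How far bolt c has been pushed down (m), 0 at the start. A tight bolt does not move (under 0.5 mm); the loose one gives at 2 to 3 N, sinks 6 mm to its stop and stays down.
- grip_c (a point): Centre of the round grip of cover c: a red upright disc, 22 mm across and 14 mm thick (thickness along the board's y), at the end of a 9 mm wide tongue in front of the cover, 74 mm in front (-x of the board) of the bolt, 52 mm above the bench when shut. Free to be pinched from above across its two flat faces; the disc can pivot between the fingers as the cover swings.
- hinge_c (a point): Middle of the hinge of cover c, on the far side: axis along the board's y, 42 mm behind the bolt, 52 mm above the bench, 116 mm from the grip disc's centre.
- cap_c (a joint): Opening angle of the red plastic cover c (80 x 64 x 5 mm plate, about 70 g): 0 = shut, level; grows as the grip rises up and over away from the robot; stop at 1.3 rad. It falls shut if let go.
- oil_mid (a point): Bystander: amber bottle, 60 mm across, 170 mm tall, standing to the right of the board; point at half its height.
- mug_mid (a point): Bystander: steel mug, 76 mm across plus a handle, 85 mm tall, to the left of the board; point at half its height.
- wrench_grip (a point): Bystander: flat steel wrench lying in front of the board, about along its row, below 15 mm high; point on its handle.
- driver_grip (a point): Bystander: screwdriver lying to the left beyond the mug; point on its handle.
- pipe_mid (a point): Bystander: rust-brown pipe offcut standing on end behind the board, 64 mm across, 75 mm tall; point at half height.
- block_mid (a point): Bystander: dark wood block behind the board, 60 x 140 x 40 mm; point at its centre.

How it is judged:
On the way, in this order (a step that is already met when the one before it is completed fails the run):
1. the left bolt head is tapped with the fingers (over 1 N) (((y of head_a in the frame of board between 0.045 and 0.2 m and contact force between the fingers and bolt_a above 1 N) or (y of head_b in the frame of board between 0.045 and 0.2 m and contact force between the fingers and bolt_b above 1 N) or (y of head_c in the frame of board between 0.045 and 0.2 m and contact force between the fingers and bolt_c above 1 N))), for 0.02 s.
2. the middle bolt head is tapped with the fingers (over 1 N) (((y of head_a in the frame of board between -0.045 and 0.045 m and contact force between the fingers and bolt_a above 1 N) or (y of head_b in the frame of board between -0.045 and 0.045 m and contact force between the fingers and bolt_b above 1 N) or (y of head_c in the frame of board between -0.045 and 0.045 m and contact force between the fingers and bolt_c above 1 N))), for 0.02 s.
3. the right bolt head is tapped with the fingers (over 1 N) (((y of head_a in the frame of board between -0.2 and -0.045 m and contact force between the fingers and bolt_a above 1 N) or (y of head_b in the frame of board between -0.2 and -0.045 m and contact force between the fingers and bolt_b above 1 N) or (y of head_c in the frame of board between -0.2 and -0.045 m and contact force between the fingers and bolt_c above 1 N))), for 0.02 s.
4. the cover of the bolt that sank is held lifted by the fingers, by more than 0.72 rad (((value of joint bolt_a above 0.003 m and value of joint cap_a above 0.72 rad and contact force between the fingers and cap_a above 0.3 N) or (value of joint bolt_b above 0.003 m and value of joint cap_b above 0.72 rad and contact force between the fingers and cap_b above 0.3 N) or (value of joint bolt_c above 0.003 m and value of joint cap_c above 0.72 rad and contact force between the fingers and cap_c above 0.3 N))), for 0.3 s.
At the end, for the whole second after the job is handed in: The loose bolt is down by more than 3 mm, its cover is open by more than 0.72 rad (41 degrees) and still, the fingers touching it with more than 0.3 N and so holding it up, and the other two covers are shut (under 0.1 rad) (((value of joint bolt_a above 0.003 m and value of joint cap_a above 0.72 rad and contact force between the fingers and cap_a above 0.3 N and velocity of joint cap_a between -0.15 and 0.15 rad/s and value of joint each of cap_b, cap_c below 0.1 rad) or (value of joint bolt_b above 0.003 m and value of joint cap_b above 0.72 rad and contact force between the fingers and cap_b above 0.3 N and velocity of joint cap_b between -0.15 and 0.15 rad/s and value of joint each of cap_a, cap_c below 0.1 rad) or (value of joint bolt_c above 0.003 m and value of joint cap_c above 0.72 rad and contact force between the fingers and cap_c above 0.3 N and velocity of joint cap_c between -0.15 and 0.15 rad/s and value of joint each of cap_a, cap_b below 0.1 rad))); the arm keeps its last pose, push and grip.
It fails at once if the cover of a bolt that has not sunk under a tap is lifted by more than 0.35 rad ((value of joint cap_a above 0.35 rad and not (value of joint bolt_a above 0.003 m)) or (value of joint cap_b above 0.35 rad and not (value of joint bolt_b above 0.003 m)) or (value of joint cap_c above 0.35 rad and not (value of joint bolt_c above 0.003 m))).
It fails at once if a bystander is shifted by more than 30 mm (distance of any of oil_mid, mug_mid, wrench_grip, driver_grip, pipe_mid, block_mid from where it was at the start of the episode above 0.03 m).
It also fails if it takes over 50 s, if anything falls off the work surface, if the arm or the gripper's body presses on something with over 40 N, if the wrist force passes 120 N, or if a joint passes its speed limit or range.

## Working session

There is one attempt and no reset: what is moved stays moved. The work goes in short steps, Python scripts to look and compute and a tool call to move; the robot and the scene stay as the last step left them, time stands still between calls to the robot, and variables do not carry over. Pictures are saved under pics/ and viewed, and the job is handed in when it is done.

Besides the shell and the picture viewer there is one more tool, called after "Emit:" as name(argument=value, ...) on one line, values as JSON. send_rows: Moves the arm, as the interface text tells. Its arguments: {"type":"object","properties":{"deltas":{"type":"array","items":{"type":"object","properties":{"grip":{"type":"number"},"translation":{"type":"array","items":{"type":"number"}},"twist":{"type":"array","items":{"type":"number"}}}}}},"required":["deltas"]}

```bash
mkdir -p pics; python3 - <<'E'
from workcell import bot,camera
import cv2
o=bot.get_obs()
for k,v in o.items(): print(k,v)
for n in ("top","side"):
    c=camera(n); cv2.imwrite(f"pics/{n}0.png",c["color"]); print(n,c["intrinsics"],c["xyz"],c["rotation"])
E
```

```text
clock 0.0
joint_pos [-1.34396786e+00  2.41431395e-01  3.69616821e-03  1.33517279e+00
  3.22846267e-06  1.57079159e+00]
joint_vel [-3.34476829e-04 -1.09668322e-03  1.47543741e-03  8.86463611e-04
 -5.04362963e-04  2.39302090e-06]
tau [ 4.20436045e-04 -3.72315967e+01  2.52408439e+01  1.68766739e-02
 -5.90949455e-06 -3.73584385e-06]
eef_pos [ 0.11229183 -0.48652749  0.20829309]
tool_rot [ 9.93574674e-01  1.13173545e-01 -1.17884944e-04 -1.04924457e-03]
ft_force [ 0.44532832 -0.95580459  0.35829941]
ft_torque [ 0.01969889 -0.01629019  0.00676684]
grip_width 0.08544081014481024
top [[372.15749007   0.         321.37221412]
 [  0.         372.15749007 191.41520456]
 [  0.           0.           1.        ]] [0.48737085 0.0906168  0.95089916] [ 0.70790032 -0.70226437  0.04805217 -0.05824833]
side [[415.67810256   0.         322.25193597]
 [  0.         415.67810256 200.66899547]
 [  0.           0.           1.        ]] [ 0.18064904 -0.64803273  0.58148892] [ 0.83765673 -0.22479886  0.13274761 -0.4797653 ]
```

View pics/top0.png

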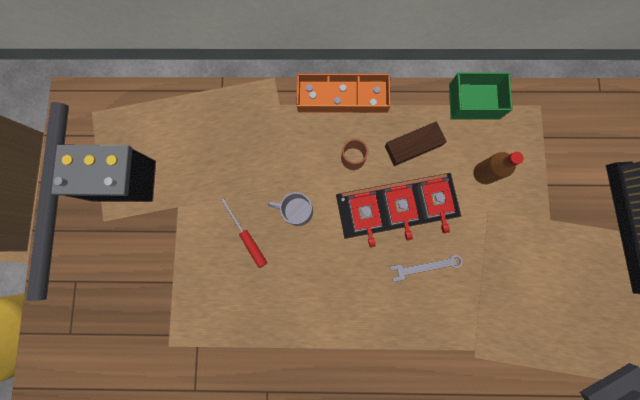

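View pics/side0.png

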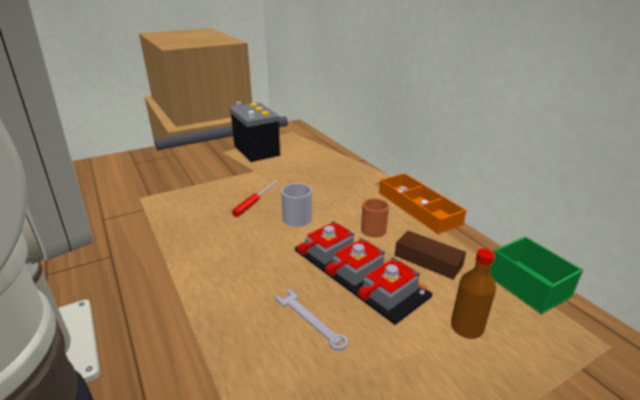

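The top view shows heads at about (366,212), (402,205) and (438,198), with grips at about (372,240), (408,234) and (445,227). The wrench is at (425,268), the mug at (296,208) and the bottle at (497,167). Next I measure these more finely.

```bash
cat > h.py <<'E'
import numpy as np,cv2
from scipy.spatial.transform import Rotation as R
def ray(c,uv):
    d=np.linalg.inv(c["intrinsics"])@np.array([uv[0],uv[1],1.])
    return R.from_quat(c["rotation"]).apply(d)
def onplane(c,uv,z):
    d=ray(c,uv); p=np.array(c["xyz"]); return p+d*(z-p[2])/d[2]
def proj(c,P):
    q=R.from_quat(c["rotation"]).inv().apply(np.array(P)-c["xyz"]); k=c["intrinsics"]@q; return k[:2]/k[2]
def tri(c1,u1,c2,u2):
    A=[];b=[]
    M=np.zeros((3,3));v=np.zeros(3)
    for c,u in((c1,u1),(c2,u2)):
        d=ray(c,u);d/=np.linalg.norm(d);Q=np.eye(3)-np.outer(d,d);M+=Q;v+=Q@c["xyz"]
    return np.linalg.solve(M,v)
E
python3 - <<'E'
from h import *
from workcell import camera
t=camera("top");s=camera("side")
for n,c,b in(("t",t,(330,165,470,255)),("s",s,(285,210,445,325))):
    im=c["color"][b[1]:b[3],b[0]:b[2]]
    cv2.imwrite(f"pics/{n}z.png",cv2.resize(im,None,fx=5,fy=5,interpolation=cv2.INTER_CUBIC))
    hsv=cv2.cvtColor(im,cv2.COLOR_BGR2HSV)
    m=((hsv[...,1]<60)&(hsv[...,2]>120)).astype(np.uint8)
    k,l,st,ce=cv2.connectedComponentsWithStats(m)
    for i in range(1,k):
        if st[i,4]>8: print(n,"grey",st[i,4],ce[i]+b[:2])
    m=(((hsv[...,0]<6)|(hsv[...,0]>174))&(hsv[...,1]>150)&(hsv[...,2]>80)).astype(np.uint8)
    k,l,st,ce=cv2.connectedComponentsWithStats(m)
    for i in range(1,k):
        if st[i,4]>30: print(n,"red",st[i],ce[i]+b[:2])
print(t["rotation"],t["xyz"])
E
```

```text
t grey 92 [439.16304348 197.04347826]
t grey 105 [402.18095238 204.41904762]
t grey 121 [365.31404959 211.52892562]
t red [ 92  13  33  55 828] [438.76690821 199.86714976]
t red [ 56  20  33  55 829] [402.31966224 206.81302774]
t red [ 20  27  32  55 807] [365.56257745 213.40892193]
s grey 407 [297.66093366 217.16216216]
s grey 82 [328.43902439 231.04878049]
s grey 99 [357.83838384 249.80808081]
s grey 9 [326.66666667 248.88888889]
s grey 114 [391.42982456 271.16666667]
s grey 445 [300.45617978 308.26067416]
s grey 12 [421.5 291.5]
s red [ 12  13  54  32 590] [323.68474576 238.19830508]
s red [ 40  30  56  36 743] [352.34993271 257.07133244]
s red [ 73  50  58  40 912] [386.09758772 278.92105263]
[ 0.70790032 -0.70226437  0.04805217 -0.05824833] [0.48737085 0.0906168  0.95089916]
```

```bash
python3 -c "
import cv2
a=cv2.imread('pics/tz.png');print(a.shape)
a=cv2.imread('pics/sz.png');print(a.shape)
"
```

```text
(450, 700, 3)
(575, 800, 3)
```

View pics/tz.png

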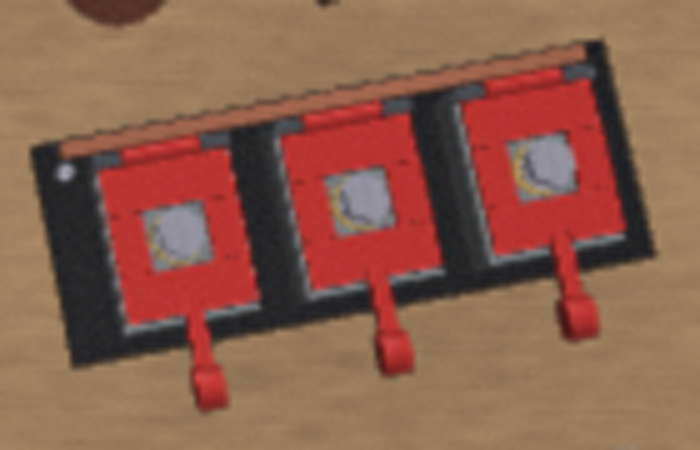

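View pics/sz.png

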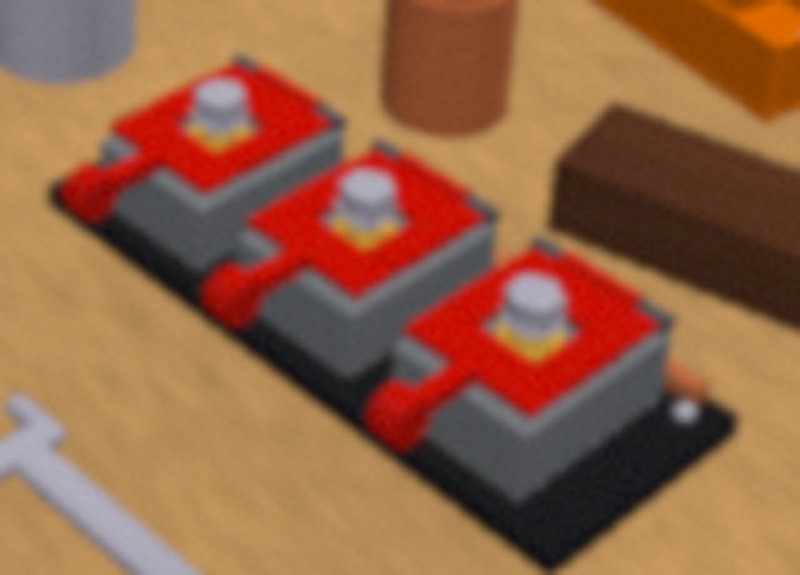

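```bash
python3 - <<'E'
from h import *
from workcell import camera
t=camera("top");s=camera("side")
T=[(366,211.6),(403,205),(440,198)];S=[(329,229.4),(358.8,247.4),(392.2,268.6)]
G=[(372.2,242),(408.8,235),(445.6,228)]
SG=[(285+92/5,210+195/5),(285+230/5,210+295/5),(285+393/5,210+413/5)]
H=[]
for a,b in zip(T,S): print("head",onplane(t,a,.07).round(4),onplane(s,b,.07).round(4),tri(t,a,s,b).round(4)); H.append((onplane(t,a,.07)+onplane(s,b,.07))/2)
g=[]
for a,b in zip(G,SG): print("grip",onplane(t,a,.052).round(4),onplane(s,b,.052).round(4),tri(t,a,s,b).round(4))
d=H[0]-H[2]; print(np.linalg.norm(d),np.degrees(np.arctan2(-d[0],d[1])))
for n,u,z in(("oil",(497,167),.1),("mug",(296,208),.085),("pipe",(354,152),.075),("wrench",(425,268),.005)): print(n,onplane(t,u,z).round(3))
E
```

```text
head [ 0.5732 -0.0023  0.07  ] [ 0.5751 -0.0081  0.07  ] [ 0.5754 -0.0036  0.0668]
head [ 0.5896 -0.0901  0.07  ] [ 0.5944 -0.0943  0.07  ] [ 0.5925 -0.092   0.0685]
head [ 0.607  -0.1782  0.07  ] [ 0.6114 -0.1816  0.07  ] [ 0.6095 -0.18    0.069 ]
grip [ 0.5022 -0.0183  0.052 ] [ 0.5044 -0.0216  0.052 ] [ 0.5037 -0.0192  0.0505]
grip [ 0.5196 -0.1059  0.052 ] [ 0.5209 -0.1061  0.052 ] [ 0.5202 -0.1062  0.0523]
grip [ 0.537  -0.1943  0.052 ] [ 0.538 -0.193  0.052] [ 0.5371 -0.194   0.0532]
0.17820490911303266 11.351609293832011
oil [ 0.676 -0.304  0.1  ]
mug [0.579 0.163 0.085]
pipe [0.717 0.026 0.075]
wrench [ 0.44  -0.154  0.005]
```

Both views agree to within 3–5 mm. The board yaw is about 11.4°, which matches the grips lying 74 mm in front of the heads. The tool yaw is already about 13°.

```bash
cat >> h.py <<'E'
def delta(target,yaw=11.4,pitch=0):
    from workcell import bot
    o=bot.get_obs(); r=R.from_quat(o["tool_rot"])
    T=R.from_euler('z',yaw,degrees=True)*R.from_euler('y',pitch,degrees=True)*R.from_euler('x',180,degrees=True)
    tw=np.degrees((r.inv()*T).as_rotvec())
    print("delta mm",(1000*r.inv().apply(np.array(target)-o["eef_pos"])).round(1),"twist",tw.round(1),"pos",o["eef_pos"].round(4),"f",o["ft_force"].round(2),"w",round(o["grip_width"],4),"t",o["clock"])
E
python3 -c "
from h import *
delta([.5745,-.0035,.14])"
```

```text
delta mm [ 559.  -367.2   69.2] twist [-0.   0.   1.6] pos [ 0.1124 -0.487   0.2089] f [-0.05  0.16  0.07] w 0.0857 t 0.3
```

Emit:
send_rows(deltas=[{"grip":0,"translation":[0.045,-0.03,0],"twist":[0,0,1.6]},{"grip":0,"translation":[0.09,-0.06,0],"twist":[0,0,1.6]},{"grip":0,"translation":[0.135,-0.09,0],"twist":[0,0,1.6]},{"grip":0,"translation":[0.18,-0.12,0],"twist":[0,0,1.6]},{"grip":0,"translation":[0.225,-0.15,0],"twist":[0,0,1.6]}])

```text
clock: 0.92
eef_pos: [0.2989, -0.2889, 0.2091]
tool_rot: [0.995, 0.099, 0.0, -0.0]
ft_force: [0.8, -1.4, -0.6]
grip_width: 0.0001
```

```bash
python3 -c "
from h import *
delta([.5745,-.0035,.14])"
```

```text
delta mm [ 326.5 -225.5   69.3] twist [-0. -0. -0.] pos [ 0.2989 -0.2889  0.2091] f [ 0.82 -1.44 -0.56] w 0.0001 t 0.925
```

Emit:
send_rows(deltas=[{"grip":0,"translation":[0.045,-0.03,0],"twist":[0,0,0]},{"grip":0,"translation":[0.09,-0.06,0],"twist":[0,0,0]},{"grip":0,"translation":[0.135,-0.09,0],"twist":[0,0,0]},{"grip":0,"translation":[0.18,-0.12,0.02],"twist":[0,0,0]},{"grip":0,"translation":[0.225,-0.15,0.04],"twist":[0,0,0]}])

```text
clock: 1.55
eef_pos: [0.4914, -0.0961, 0.1692]
tool_rot: [0.995, 0.099, 0.001, 0.0]
ft_force: [0.7, -1.2, -0.2]
grip_width: 0.0003
```

```bash
python3 -c "
from h import *
delta([.5745,-.0035,.12])"
```

```text
delta mm [ 99.7 -74.4  49.3] twist [ 0.  -0.1 -0. ] pos [ 0.4914 -0.0961  0.1692] f [ 0.74 -1.22 -0.22] w 0.0003 t 1.55
```

Emit:
send_rows(deltas=[{"grip":0,"translation":[0.05,-0.037,0.02],"twist":[0,0,0]},{"grip":0,"translation":[0.0997,-0.0744,0.035],"twist":[0,0,0]},{"grip":0,"translation":[0.0997,-0.0744,0.05],"twist":[0,0,0]},{"grip":0,"translation":[0.0997,-0.0744,0.05],"twist":[0,0,0]}])

```text
clock: 2.05
eef_pos: [0.5728, -0.0033, 0.1172]
tool_rot: [0.995, 0.1, -0.001, 0.0]
ft_force: [-0.4, 0.1, -0.2]
grip_width: 0.0003
```

```bash
python3 - <<'E'
from h import *
from workcell import camera
delta([.5745,-.0035,.07])
for n in("wrist","side"):
    c=camera(n); cv2.imwrite(f"pics/{n}1.png",c["color"]); 
    if n=="wrist": print(c["xyz"],c["rotation"],[ proj(c,p).round(1) for p in([.5745,-.0035,.07],[.592,-.092,.07],[.609,-.18,.07])])
E
```

```text
delta mm [ 1.7  0.5 47.2] twist [0.  0.2 0. ] pos [ 0.5728 -0.0033  0.1172] f [-0.45  0.12 -0.22] w 0.0003 t 2.05
[0.64376103 0.01201516 0.28134185] [ 0.76620904 -0.62599764 -0.091464    0.11262771] [array([326.1, 206.6]), array([451.6, 207.2]), array([575.9, 208.4])]
```

View pics/wrist1.png

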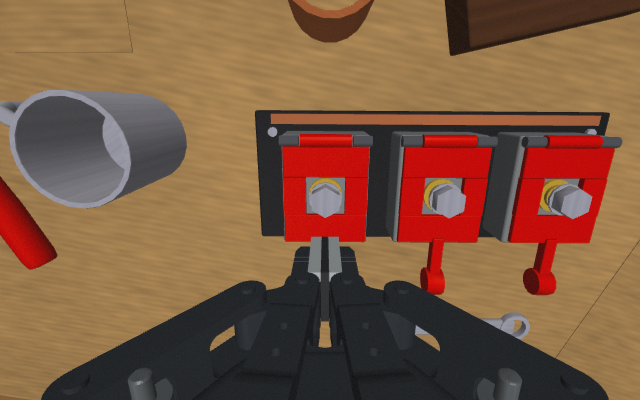

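View pics/side1.png

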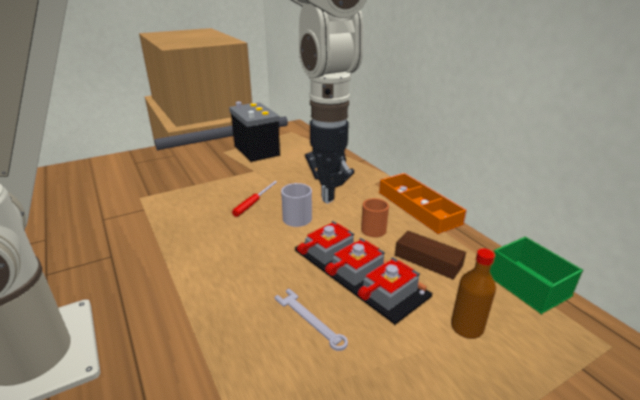

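The wrist view shows the heads at about (325,202), (448,201) and (572,201), roughly 4 px above where I predicted. I refine from this view.

```bash
python3 - <<'E'
from h import *
from workcell import camera
c=camera("wrist"); im=c["color"]
cv2.imwrite("pics/w2z.png",cv2.resize(im[170:250,290:610],None,fx=2.5,fy=2.5,interpolation=cv2.INTER_CUBIC))
for u in((325,201),(449,201.5),(573,202)): print(onplane(c,u,.07).round(4))
E
```

```text
[ 0.5788 -0.0033  0.07  ]
[ 0.5961 -0.0912  0.07  ]
[ 0.6134 -0.1793  0.07  ]
```

View pics/w2z.png

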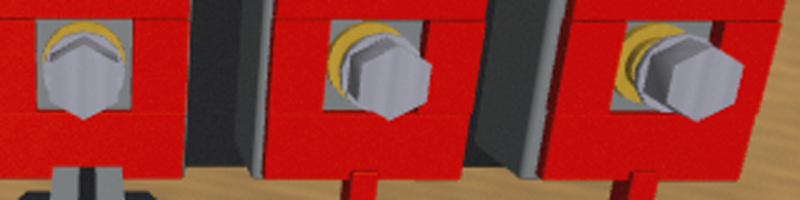

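```bash
python3 - <<'E'
from h import *
delta([.577,-.003,.07])
E
```

```text
delta mm [ 3.2 -1.2 50.1] twist [ 0.1 -0.1 -0.1] pos [ 0.574  -0.0048  0.1201] f [-0.38  0.84  0.21] w 0.0 t 2.2
```

Emit:
send_rows(deltas=[{"grip":0,"translation":[0.003,-0.001,0.03],"twist":[0,0,0]},{"grip":0,"translation":[0.003,-0.001,0.045],"twist":[0,0,0]},{"grip":0,"translation":[0.003,-0.001,0.047],"twist":[0,0,0]},{"grip":0,"translation":[0.003,-0.001,0.05],"twist":[0,0,0]}])

```text
clock: 2.7
eef_pos: [0.5775, -0.0036, 0.071]
tool_rot: [0.995, 0.098, 0.002, 0.001]
ft_force: [-0.2, -0.6, 0.6]
grip_width: -0.0002
```

```bash
python3 - <<'E'
from h import *
delta([.577,-.003,.07])
E
```

```text
delta mm [-0.3 -0.7  1. ] twist [ 0.1 -0.2 -0.2] pos [ 0.5775 -0.0036  0.071 ] f [-0.25 -0.64  0.6 ] w -0.0002 t 2.7
```

Emit:
send_rows(deltas=[{"grip":0,"translation":[0,0,0.0015],"twist":[0,0,0]},{"grip":0,"translation":[0,0,0.003],"twist":[0,0,0]}])

```text
clock: 2.95
eef_pos: [0.578, -0.0037, 0.0686]
tool_rot: [0.995, 0.098, 0.003, 0.001]
ft_force: [1.0, 0.3, 0.4]
grip_width: 0.0
```

Emit:
send_rows(deltas=[{"grip":0,"translation":[0,0,0.0015],"twist":[0,0,0]},{"grip":0,"translation":[0,0,0.003],"twist":[0,0,0]}])

```text
clock: 3.2
eef_pos: [0.5782, -0.0036, 0.0657]
tool_rot: [0.995, 0.098, 0.003, 0.001]
ft_force: [-0.9, 0.0, 0.1]
grip_width: 0.0004
```

Emit:
send_rows(deltas=[{"grip":0,"translation":[0,0,0.0015],"twist":[0,0,0]},{"grip":0,"translation":[0,0,0.002],"twist":[0,0,0]}])

```text
clock: 3.45
eef_pos: [0.5781, -0.0036, 0.0635]
tool_rot: [0.995, 0.098, 0.003, 0.001]
ft_force: [-0.0, 0.3, 1.0]
grip_width: 0.0003
```

```bash
python3 - <<'E'
from h import *
from workcell import camera
delta([.577,-.003,.07])
c=camera("wrist"); cv2.imwrite("pics/w3.png",c["color"])
c=camera("side"); cv2.imwrite("pics/s3z.png",cv2.resize(c["color"][150:310,280:440],None,fx=3.7,fy=3.7,interpolation=cv2.INTER_CUBIC))
E
```

```text
delta mm [-0.9 -0.8 -6.5] twist [ 0.1 -0.3 -0.1] pos [ 0.5781 -0.0036  0.0635] f [-0.04  0.32  0.97] w 0.0003 t 3.45
```

View pics/w3.png

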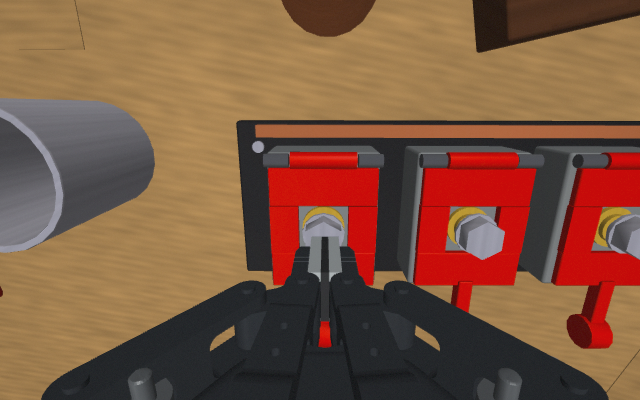

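View pics/s3z.png

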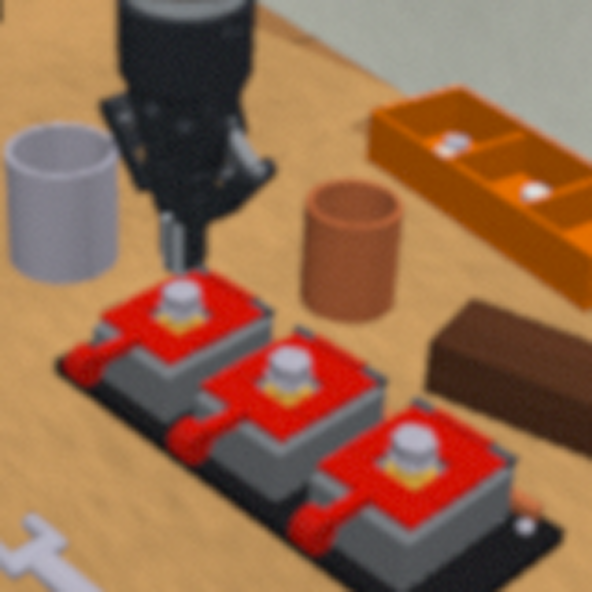

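```bash
python3 - <<'E'
from h import *
from workcell import camera
c=camera("side");w=camera("wrist")
for z in(.0635,.07,.08,.09): print(z,proj(c,[.578,-.0036,z]).round(1),proj(w,[.578,-.0036,z]).round(1))
print((proj(c,[.578,-.0036,.0635])-[280,150])*3.7)
delta([.577,-.003,.07])
cv2.imwrite("pics/s4z.png",cv2.resize(c["color"][190:270,290:390],None,fx=7,fy=7,interpolation=cv2.INTER_CUBIC))
cv2.imwrite("pics/w4z.png",cv2.resize(w["color"][190:290,260:400],None,fx=5,fy=5,interpolation=cv2.INTER_CUBIC))
E
```

```text
0.0635 [329.  230.5] [325.7 235.6]
0.07 [329.1 228. ] [325.7 240.3]
0.08 [329.2 224.2] [325.9 248.3]
0.09 [329.2 220.4] [326.  257.2]
[181.44255425 297.72989168]
delta mm [-1.  -0.8 -6.3] twist [ 0.1 -0.3 -0.1] pos [ 0.5782 -0.0036  0.0637] f [ 0.26 -0.98  0.45] w -0.0 t 3.65
```

View pics/s4z.png

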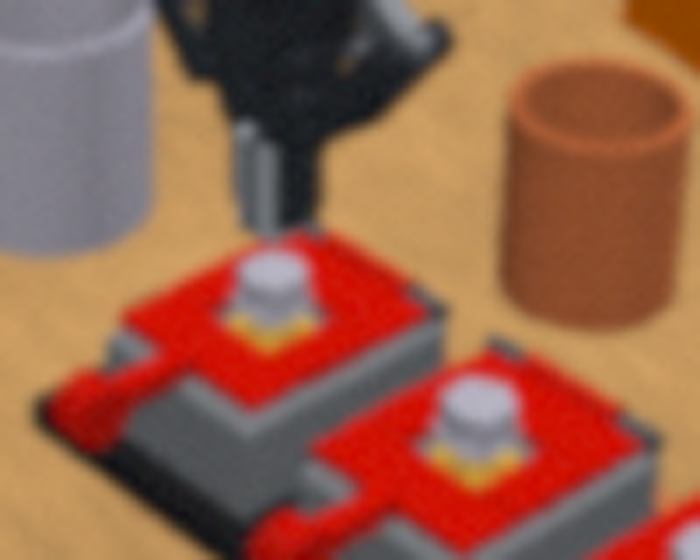

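View pics/w4z.png

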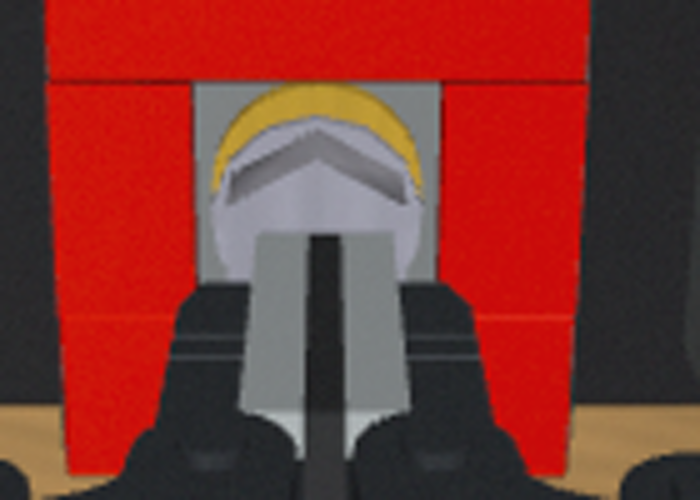

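```bash
python3 - <<'E'
from h import *
from workcell import camera,bot
c=camera("side");w=camera("wrist")
print(tri(c,(328.6,223.6),w,(325,236.4)))
print("head",tri(c,(290+275/7,190+265/7),w,(260+318/5,190+225/5)), onplane(w,(260+318/5,190+127/5),.06))
o=bot.get_obs();print(o["eef_pos"],w["xyz"],R.from_quat(w["rotation"]).as_matrix()[:,2])
E
```

```text
[ 5.81383995e-01 -4.65254345e-04  7.76928332e-02]
head [ 0.58003023 -0.00175025  0.06852463] [ 5.88662137e-01 -2.90463249e-04  6.00000000e-02]
[ 0.57822181 -0.00359499  0.06379349] [0.64781737 0.01148198 0.22849058] [-0.27309855 -0.05709437 -0.96029028]
```

The views triangulate the visible fingertip at z≈0.078, above the head, and no contact force shows. I keep pressing down gently until contact.

Emit:
send_rows(deltas=[{"grip":0,"translation":[-0.001,0,0.001],"twist":[0,0,0]},{"grip":0,"translation":[-0.001,0,0.002],"twist":[0,0,0]},{"grip":0,"translation":[-0.001,0,0.003],"twist":[0,0,0]}])

```text
clock: 4.12
eef_pos: [0.5772, -0.0038, 0.0607]
tool_rot: [0.995, 0.098, 0.003, 0.001]
ft_force: [-0.6, 0.8, 0.3]
grip_width: 0.0001
```

Emit:
send_rows(deltas=[{"grip":0,"translation":[0,0,0.001],"twist":[0,0,0]},{"grip":0,"translation":[0,0,0.002],"twist":[0,0,0]}])

```text
clock: 4.38
eef_pos: [0.5772, -0.0038, 0.0586]
tool_rot: [0.995, 0.098, 0.003, 0.001]
ft_force: [-1.2, 0.3, 0.2]
grip_width: 0.0001
```

Emit:
send_rows(deltas=[{"grip":0,"translation":[0,0,0.001],"twist":[0,0,0]},{"grip":0,"translation":[0,0,0.002],"twist":[0,0,0]}])

```text
clock: 4.62
eef_pos: [0.5772, -0.0038, 0.0565]
tool_rot: [0.995, 0.098, 0.003, 0.001]
ft_force: [0.4, 0.2, -0.4]
grip_width: 0.0001
```

```bash
python3 - <<'E'
from h import *
from workcell import camera
w=camera("wrist");c=camera("side")
cv2.imwrite("pics/s5z.png",cv2.resize(c["color"][190:270,290:390],None,fx=7,fy=7,interpolation=cv2.INTER_CUBIC))
cv2.imwrite("pics/w5z.png",cv2.resize(w["color"][190:290,260:400],None,fx=5,fy=5,interpolation=cv2.INTER_CUBIC))
E
```

```text
(no output)
```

View pics/s5z.png

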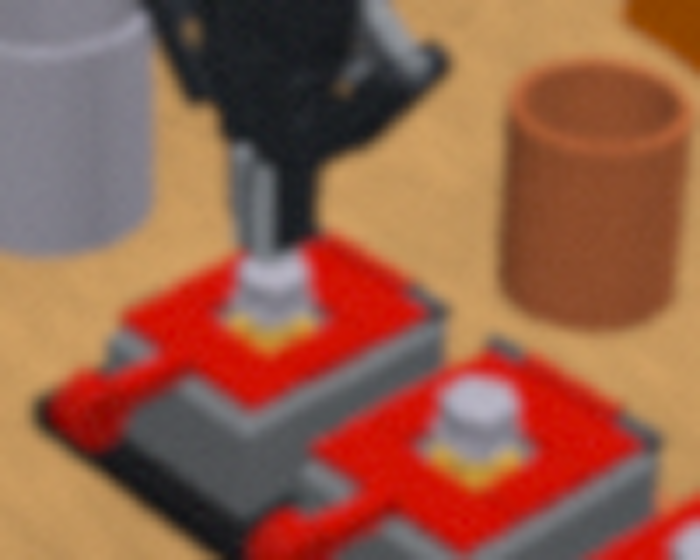

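View pics/w5z.png

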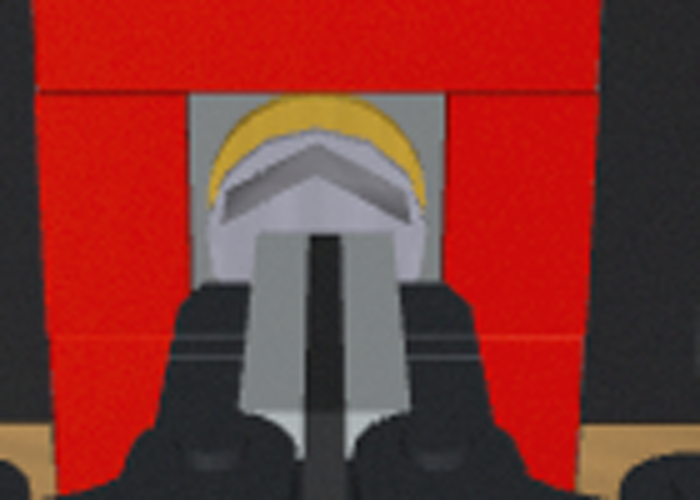

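The tip is still about 6 mm above the head, so I continue down.

Emit:
send_rows(deltas=[{"grip":0,"translation":[0,0,0.001],"twist":[0,0,0]},{"grip":0,"translation":[0,0,0.002],"twist":[0,0,0]},{"grip":0,"translation":[0,0,0.003],"twist":[0,0,0]}])

```text
clock: 5.1
eef_pos: [0.5771, -0.0038, 0.0533]
tool_rot: [0.995, 0.098, 0.003, 0.001]
ft_force: [0.3, 0.5, 0.3]
grip_width: 0.0002
```

Emit:
send_rows(deltas=[{"grip":0,"translation":[0,0,0.001],"twist":[0,0,0]},{"grip":0,"translation":[0,0,0.002],"twist":[0,0,0]}])

```text
clock: 5.35
eef_pos: [0.5771, -0.0038, 0.0513]
tool_rot: [0.995, 0.098, 0.003, 0.001]
ft_force: [-0.1, 0.7, 0.2]
grip_width: -0.0001
```

Emit:
send_rows(deltas=[{"grip":0,"translation":[0,0,0.001],"twist":[0,0,0]}])

```text
clock: 5.48
eef_pos: [0.5771, -0.0038, 0.0502]
tool_rot: [0.995, 0.098, 0.003, 0.001]
ft_force: [0.0, 0.3, -0.5]
grip_width: -0.0
```

Emit:
send_rows(deltas=[{"grip":0,"translation":[0,0,0.001],"twist":[0,0,0]}])

```text
clock: 5.6
eef_pos: [0.5771, -0.0038, 0.0491]
tool_rot: [0.995, 0.098, 0.003, 0.001]
ft_force: [-0.7, 0.2, 0.9]
grip_width: -0.0001
```

```bash
python3 - <<'E'
from h import *
from workcell import camera
w=camera("wrist");c=camera("side")
cv2.imwrite("pics/s6z.png",cv2.resize(c["color"][190:270,290:390],None,fx=7,fy=7,interpolation=cv2.INTER_CUBIC))
cv2.imwrite("pics/w6z.png",cv2.resize(w["color"][190:290,260:400],None,fx=5,fy=5,interpolation=cv2.INTER_CUBIC))
E
```

```text
(no output)
```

View pics/s6z.png

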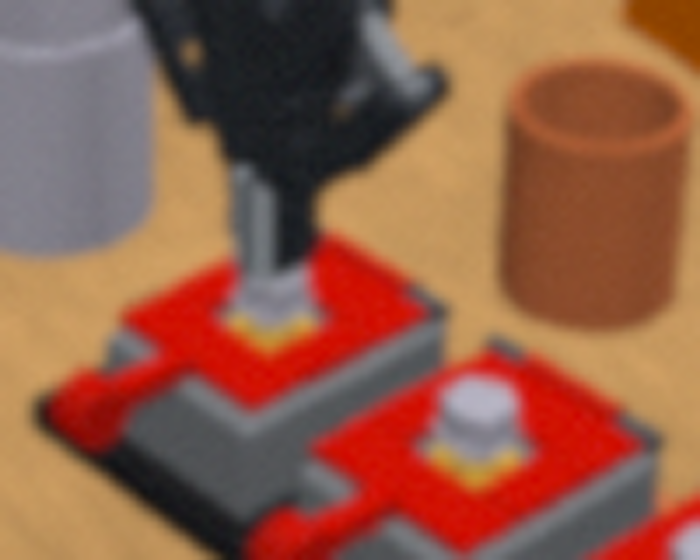

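View pics/w6z.png

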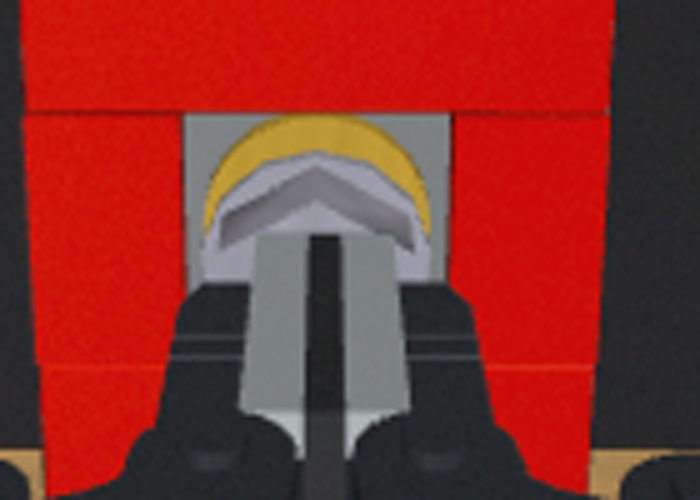

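Emit:
send_rows(deltas=[{"grip":0,"translation":[0,0,0.001],"twist":[0,0,0]}])

```text
clock: 5.82
eef_pos: [0.5771, -0.0038, 0.0481]
tool_rot: [0.995, 0.098, 0.003, 0.001]
ft_force: [-0.6, 0.1, -0.1]
grip_width: -0.0002
```

Emit:
send_rows(deltas=[{"grip":0,"translation":[0,0,0.001],"twist":[0,0,0]}])

```text
clock: 5.95
eef_pos: [0.5772, -0.0038, 0.0472]
tool_rot: [0.995, 0.098, 0.003, 0.001]
ft_force: [-0.6, 0.2, 1.2]
grip_width: 0.0001
```

Emit:
send_rows(deltas=[{"grip":0,"translation":[0,0,0.001],"twist":[0,0,0]}])

```text
clock: 6.08
eef_pos: [0.5771, -0.0038, 0.0463]
tool_rot: [0.995, 0.098, 0.003, 0.001]
ft_force: [-1.2, -0.2, 1.8]
grip_width: 0.0002
```

Emit:
send_rows(deltas=[{"grip":0,"translation":[0,0,0.001],"twist":[0,0,0]}])

```text
clock: 6.2
eef_pos: [0.5771, -0.0038, 0.0454]
tool_rot: [0.995, 0.098, 0.003, 0.001]
ft_force: [-1.6, 0.6, 1.6]
grip_width: 0.0
```

Emit:
send_rows(deltas=[{"grip":0,"translation":[0,0,0.001],"twist":[0,0,0]}])

```text
clock: 6.32
eef_pos: [0.5772, -0.0038, 0.0444]
tool_rot: [0.995, 0.098, 0.003, 0.001]
ft_force: [-0.6, 0.9, 1.6]
grip_width: -0.0003
```

Emit:
send_rows(deltas=[{"grip":0,"translation":[0,0,0.001],"twist":[0,0,0]}])

```text
clock: 6.45
eef_pos: [0.5771, -0.0038, 0.0434]
tool_rot: [0.995, 0.098, 0.003, 0.001]
ft_force: [-1.0, 0.2, 1.9]
grip_width: -0.0001
```

Emit:
send_rows(deltas=[{"grip":0,"translation":[0,0,0.001],"twist":[0,0,0]}])

```text
clock: 6.58
eef_pos: [0.5771, -0.0038, 0.0423]
tool_rot: [0.995, 0.098, 0.003, 0.001]
ft_force: [-1.2, 0.3, 1.1]
grip_width: -0.0001
```

```bash
python3 - <<'E'
from h import *
from workcell import camera
w=camera("wrist");c=camera("side")
cv2.imwrite("pics/s7z.png",cv2.resize(c["color"][190:270,290:390],None,fx=7,fy=7,interpolation=cv2.INTER_CUBIC))
cv2.imwrite("pics/w7z.png",cv2.resize(w["color"][190:290,260:400],None,fx=5,fy=5,interpolation=cv2.INTER_CUBIC))
E
```

```text
(no output)
```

View pics/s7z.png

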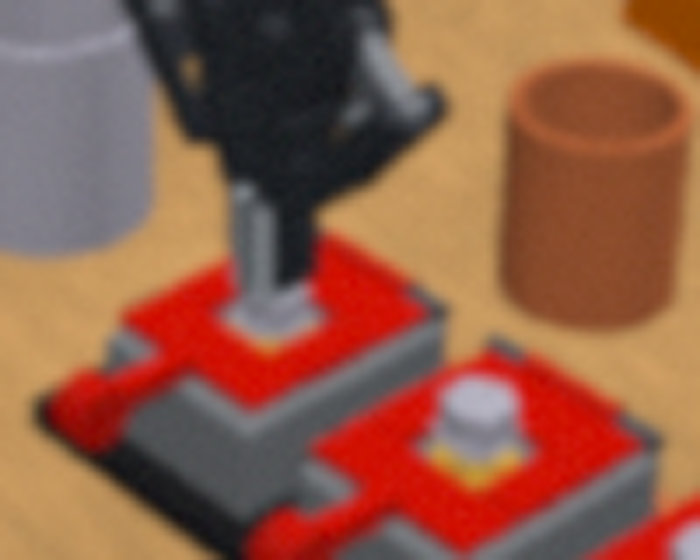

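View pics/w7z.png

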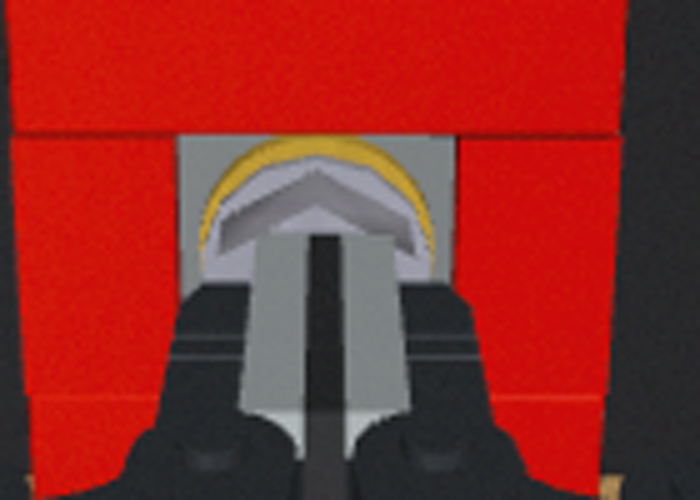

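The left bolt is sinking: its washer is now mostly covered. Contact came at a z reading of about 0.047, so the true fingertips sit about 22 mm above the reported TCP. I push on to the stop.

Emit:
send_rows(deltas=[{"grip":0,"translation":[0,0,0.001],"twist":[0,0,0]},{"grip":0,"translation":[0,0,0.002],"twist":[0,0,0]}])

```text
clock: 6.92
eef_pos: [0.5773, -0.0038, 0.0419]
tool_rot: [0.995, 0.098, 0.003, 0.001]
ft_force: [-5.5, -0.5, 15.7]
grip_width: -0.0
```

Emit:
send_rows(deltas=[{"grip":0,"translation":[0,0,0.001],"twist":[0,0,0]}])

```text
clock: 7.05
eef_pos: [0.5772, -0.0038, 0.042]
tool_rot: [0.995, 0.098, 0.003, 0.001]
ft_force: [-3.0, 0.2, 4.6]
grip_width: -0.0
```

At the stop (15.7 N peak). Now the middle head.

Emit:
send_rows(deltas=[{"grip":0,"translation":[0,0,-0.02],"twist":[0,0,0]},{"grip":0,"translation":[0,0,-0.04],"twist":[0,0,0]}])

```text
clock: 7.3
eef_pos: [0.5767, -0.0038, 0.0821]
tool_rot: [0.995, 0.098, 0.003, 0.001]
ft_force: [0.4, 0.6, 0.3]
grip_width: 0.0001
```

```bash
python3 - <<'E'
from h import *
from workcell import camera
delta([.595,-.0915,.055])
w=camera("wrist");cv2.imwrite("pics/w8.png",w["color"])
E
```

```text
delta mm [ 0.7 89.5 27.2] twist [ 0.1 -0.3 -0.1] pos [ 0.5767 -0.0038  0.0821] f [0.43 0.63 0.29] w 0.0001 t 7.3
```

View pics/w8.png

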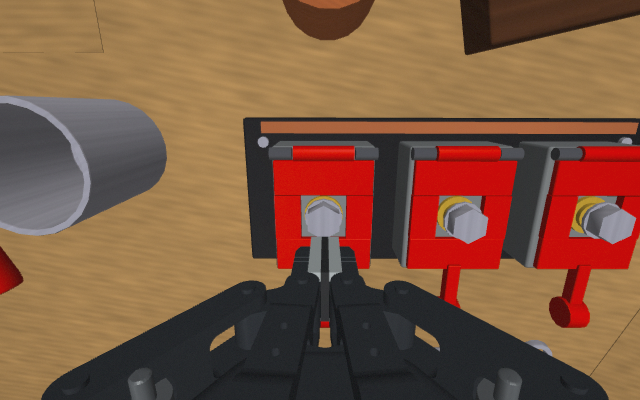

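The left bolt at (322,220) is visibly lower than the others. Moving to the middle one.

Emit:
send_rows(deltas=[{"grip":0,"translation":[0,0.045,0],"twist":[0,0,0]},{"grip":0,"translation":[0.001,0.0895,0],"twist":[0,0,0]},{"grip":0,"translation":[0.001,0.0895,0.01],"twist":[0,0,0]},{"grip":0,"translation":[0.001,0.0895,0.025],"twist":[0,0,0]},{"grip":0,"translation":[0.001,0.0895,0.031],"twist":[0,0,0]}])

```text
clock: 7.98
eef_pos: [0.5959, -0.0902, 0.0523]
tool_rot: [0.995, 0.099, 0.004, 0.0]
ft_force: [-0.2, 0.7, -0.0]
grip_width: -0.0004
```

Emit:
send_rows(deltas=[{"grip":0,"translation":[0,0,0.001],"twist":[0,0,0]},{"grip":0,"translation":[0,0,0.002],"twist":[0,0,0]},{"grip":0,"translation":[0,0,0.003],"twist":[0,0,0]}])

```text
clock: 8.35
eef_pos: [0.5964, -0.0898, 0.0497]
tool_rot: [0.995, 0.099, 0.004, 0.0]
ft_force: [0.0, -0.1, 0.3]
grip_width: -0.0001
```

Emit:
send_rows(deltas=[{"grip":0,"translation":[0,0,0.001],"twist":[0,0,0]}])

```text
clock: 8.48
eef_pos: [0.5967, -0.0898, 0.049]
tool_rot: [0.995, 0.099, 0.005, 0.001]
ft_force: [0.3, 0.7, -0.2]
grip_width: 0.0001
```

Emit:
send_rows(deltas=[{"grip":0,"translation":[-0.001,0.0005,0.001],"twist":[0,0,0]},{"grip":0,"translation":[-0.001,0.0005,0.002],"twist":[0,0,0]}])

```text
clock: 8.72
eef_pos: [0.596, -0.0906, 0.048]
tool_rot: [0.995, 0.099, 0.005, 0.001]
ft_force: [-3.4, -0.1, 9.1]
grip_width: 0.0002
```

Emit:
send_rows(deltas=[{"grip":0,"translation":[0,0,0.001],"twist":[0,0,0]}])

```text
clock: 8.85
eef_pos: [0.596, -0.0906, 0.048]
tool_rot: [0.995, 0.099, 0.005, 0.001]
ft_force: [-1.8, 0.5, 6.1]
grip_width: -0.0003
```

The middle bolt is tight: it stands firm at 9 N with the reading at 0.048. Now the right one.

Emit:
send_rows(deltas=[{"grip":0,"translation":[0,0,-0.015],"twist":[0,0,0]},{"grip":0,"translation":[0,0,-0.03],"twist":[0,0,0]},{"grip":0,"translation":[0,0.045,-0.03],"twist":[0,0,0]},{"grip":0,"translation":[0,0.09,-0.03],"twist":[0,0,0]},{"grip":0,"translation":[0,0.09,-0.02],"twist":[0,0,0]}])

```text
clock: 9.48
eef_pos: [0.6155, -0.1826, 0.0703]
tool_rot: [0.995, 0.097, 0.008, 0.002]
ft_force: [-0.3, 1.2, -0.1]
grip_width: 0.0
```

```bash
python3 - <<'E'
from h import *
delta([.6125,-.179,.05])
E
```

```text
delta mm [-2.5 -4.2 20.2] twist [ 0.3 -0.9 -0.3] pos [ 0.6155 -0.1826  0.0703] f [-0.28  1.24 -0.1 ] w 0.0 t 9.475
```

Emit:
send_rows(deltas=[{"grip":0,"translation":[-0.0025,-0.004,0.01],"twist":[0.3,-0.9,-0.3]},{"grip":0,"translation":[-0.0025,-0.004,0.018],"twist":[0.3,-0.9,-0.3]},{"grip":0,"translation":[-0.0025,-0.004,0.0205],"twist":[0.3,-0.9,-0.3]},{"grip":0,"translation":[-0.0025,-0.004,0.022],"twist":[0.3,-0.9,-0.3]}])

```text
clock: 9.98
eef_pos: [0.6126, -0.1784, 0.0481]
tool_rot: [0.995, 0.1, -0.001, 0.0]
ft_force: [-0.1, 0.6, -0.1]
grip_width: 0.0002
```

Emit:
send_rows(deltas=[{"grip":0,"translation":[0,0,0.001],"twist":[0,0,0]},{"grip":0,"translation":[0,0,0.002],"twist":[0,0,0]}])

```text
clock: 10.22
eef_pos: [0.6128, -0.1785, 0.048]
tool_rot: [0.995, 0.1, 0.0, 0.0]
ft_force: [-4.0, 1.4, 9.7]
grip_width: -0.0
```

The right bolt is tight too (9.7 N). Now I rise and go to the left grip.

Emit:
send_rows(deltas=[{"grip":0,"translation":[0,0,-0.03],"twist":[0,0,0]},{"grip":0.45,"translation":[0,0,-0.07],"twist":[0,0,0]},{"grip":0.45,"translation":[-0.03,-0.05,-0.07],"twist":[0,0,0]},{"grip":0.45,"translation":[-0.05,-0.1,-0.07],"twist":[0,0,0]},{"grip":0.45,"translation":[-0.074,-0.15,-0.07],"twist":[0,0,0]}])

```text
clock: 10.85
eef_pos: [0.5099, -0.0449, 0.1184]
tool_rot: [0.995, 0.1, 0.001, 0.0]
ft_force: [0.0, 1.6, 0.3]
grip_width: 0.0382
```

```bash
python3 - <<'E'
from h import *
delta([.5045,-.018,.09])
E
```

```text
delta mm [  0.  -27.5  28.3] twist [ 0.1 -0.1  0.1] pos [ 0.5099 -0.0449  0.1184] f [0.04 1.61 0.29] w 0.0382 t 10.85
```

Emit:
send_rows(deltas=[{"grip":0.45,"translation":[0,-0.0275,0.01],"twist":[0,0,0]},{"grip":0.45,"translation":[0,-0.0275,0.02],"twist":[0,0,0]},{"grip":0.45,"translation":[0,-0.0275,0.028],"twist":[0,0,0]},{"grip":0.45,"translation":[0,-0.0275,0.028],"twist":[0,0,0]}])

```text
clock: 11.35
eef_pos: [0.5043, -0.0189, 0.0894]
tool_rot: [0.995, 0.099, 0.0, 0.0]
ft_force: [0.6, -0.6, 0.1]
grip_width: 0.0384
```

```bash
python3 - <<'E'
from h import *
from workcell import camera
delta([.5045,-.018,.05])
w=camera("wrist");cv2.imwrite("pics/w9.png",w["color"])
c=camera("side");cv2.imwrite("pics/s9z.png",cv2.resize(c["color"][150:310,260:420],None,fx=3.7,fy=3.7,interpolation=cv2.INTER_CUBIC))
print(proj(w,[.5045,-.018,.052]),proj(c,[.5045,-.018,.052]))
E
```

```text
delta mm [ 0.4 -0.9 39.4] twist [ 0. -0. -0.] pos [ 0.5043 -0.0189  0.0894] f [ 0.62 -0.57  0.13] w 0.0384 t 11.35
[324.18468407 213.03662645] [302.66297538 248.09603124]
```

View pics/w9.png

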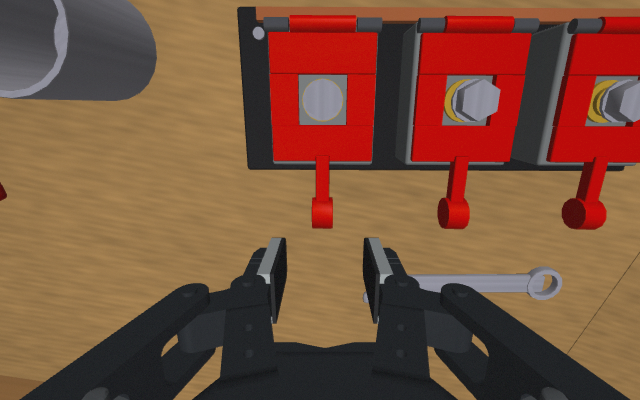

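View pics/s9z.png

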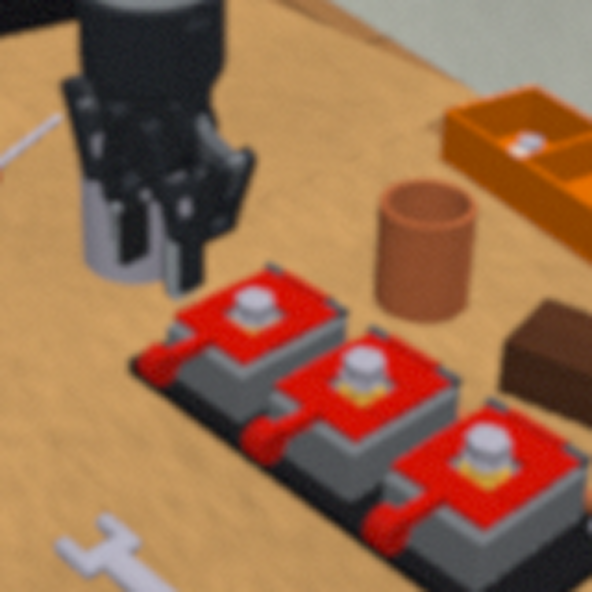

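The disc is at (322,213), within 2 px of the prediction and centred between the fingers. I descend.

Emit:
send_rows(deltas=[{"grip":0.45,"translation":[0,-0.001,0.02],"twist":[0,0,0]},{"grip":0.45,"translation":[0,-0.001,0.04],"twist":[0,0,0]},{"grip":0.45,"translation":[0,-0.001,0.055],"twist":[0,0,0]},{"grip":0.45,"translation":[0,-0.001,0.065],"twist":[0,0,0]}])

```text
clock: 11.95
eef_pos: [0.5048, -0.0183, 0.0245]
tool_rot: [0.995, 0.099, 0.001, 0.0]
ft_force: [-0.5, -0.1, 0.5]
grip_width: 0.0386
```

```bash
python3 - <<'E'
from h import *
from workcell import camera
delta([.5045,-.017,.012])
w=camera("wrist");cv2.imwrite("pics/w10.png",w["color"])
c=camera("side");cv2.imwrite("pics/s10z.png",cv2.resize(c["color"][190:290,270:370],None,fx=5.8,fy=5.8,interpolation=cv2.INTER_CUBIC))
E
```

```text
delta mm [-0.  -1.3 12.5] twist [ 0.1 -0.1 -0.1] pos [ 0.5048 -0.0183  0.0245] f [-0.46 -0.12  0.51] w 0.0386 t 11.95
```

View pics/w10.png

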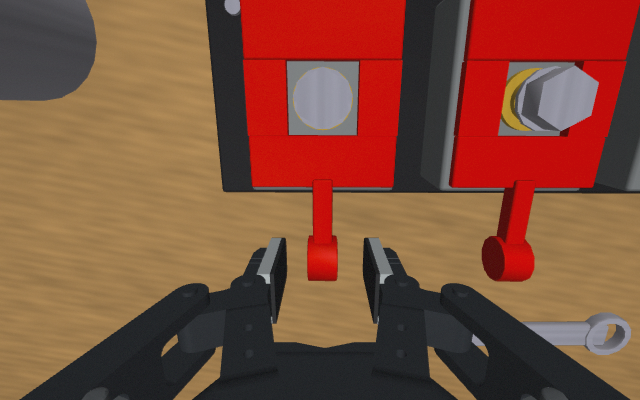

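View pics/s10z.png

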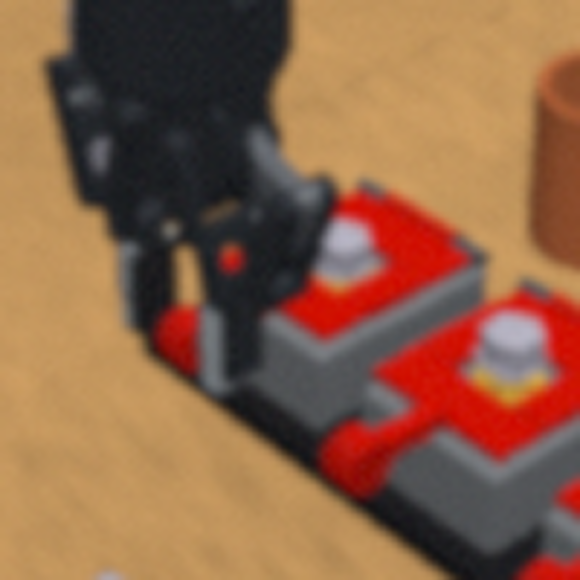

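The disc is between the fingers, level with the tips. I go 11 mm lower and close.

Emit:
send_rows(deltas=[{"grip":0.45,"translation":[0,-0.001,0.006],"twist":[0,0,0]},{"grip":0.45,"translation":[0,-0.001,0.011],"twist":[0,0,0]},{"grip":0.1,"translation":[0,-0.001,0.011],"twist":[0,0,0]},{"grip":0.05,"translation":[0,-0.001,0.011],"twist":[0,0,0]},{"grip":0,"translation":[0,-0.001,0.011],"twist":[0,0,0]}])

```text
clock: 12.68
eef_pos: [0.5038, -0.0173, 0.0133]
tool_rot: [0.995, 0.099, -0.0, 0.0]
ft_force: [-0.5, -1.3, 0.8]
grip_width: 0.0131
```

Emit:
send_rows(deltas=[{"grip":0,"translation":[0,0,0],"twist":[0,0,0]},{"grip":0,"translation":[0,0,0],"twist":[0,0,0]}])

```text
clock: 12.92
eef_pos: [0.5039, -0.0173, 0.0134]
tool_rot: [0.995, 0.099, -0.0, 0.0]
ft_force: [-0.4, -0.6, -1.2]
grip_width: 0.0126
```

```bash
python3 - <<'E'
from h import *
from workcell import camera
delta([.5045,-.017,.012])
w=camera("wrist");cv2.imwrite("pics/w11.png",w["color"])
c=camera("side");cv2.imwrite("pics/s11z.png",cv2.resize(c["color"][190:290,270:370],None,fx=5.8,fy=5.8,interpolation=cv2.INTER_CUBIC))
E
```

```text
delta mm [ 0.7 -0.2  1.4] twist [ 0.1  0.  -0.1] pos [ 0.5039 -0.0173  0.0134] f [-0.36 -0.62 -1.22] w 0.0126 t 12.925
```

View pics/w11.png

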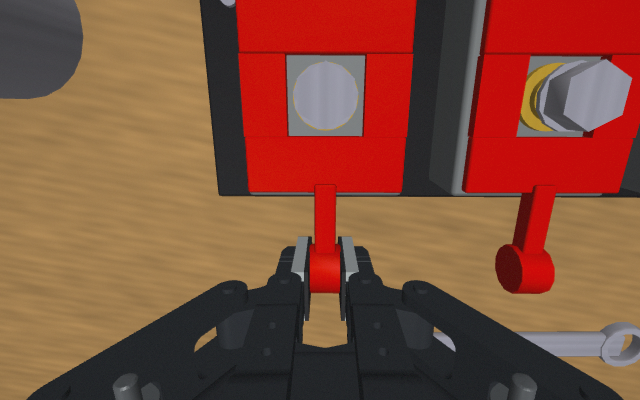

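View pics/s11z.png

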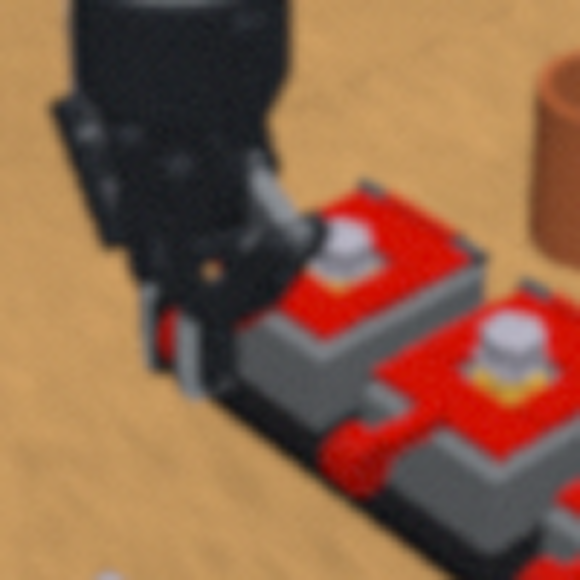

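The grip is pinched (width 12.6 mm). Now I lift along the 116 mm arc.

Emit:
send_rows(deltas=[{"grip":0,"translation":[0.0006,0,-0.0116],"twist":[0,0,0]},{"grip":0,"translation":[0.0023,0,-0.023],"twist":[0,0,0]},{"grip":0,"translation":[0.0052,0,-0.0343],"twist":[0,0,0]},{"grip":0,"translation":[0.0092,0,-0.0452],"twist":[0,0,0]},{"grip":0,"translation":[0.0142,0,-0.0556],"twist":[0,0,0]}])

```text
clock: 13.65
eef_pos: [0.5183, -0.0144, 0.0696]
tool_rot: [0.995, 0.099, 0.0, 0.001]
ft_force: [5.0, 0.1, -7.7]
grip_width: 0.0127
```

```bash
python3 - <<'E'
from h import *
from workcell import camera
delta([.5039+.0533*.98,-.0173+.0533*.198,.0134+.0976])
w=camera("wrist");cv2.imwrite("pics/w12.png",w["color"])
c=camera("side");cv2.imwrite("pics/s12z.png",cv2.resize(c["color"][150:310,260:420],None,fx=3.7,fy=3.7,interpolation=cv2.INTER_CUBIC))
E
```

```text
delta mm [ 38.7  -0.1 -41.4] twist [ 0.1 -0.  -0.1] pos [ 0.5183 -0.0144  0.0696] f [ 5.02  0.14 -7.75] w 0.0127 t 13.65
```

View pics/w12.png

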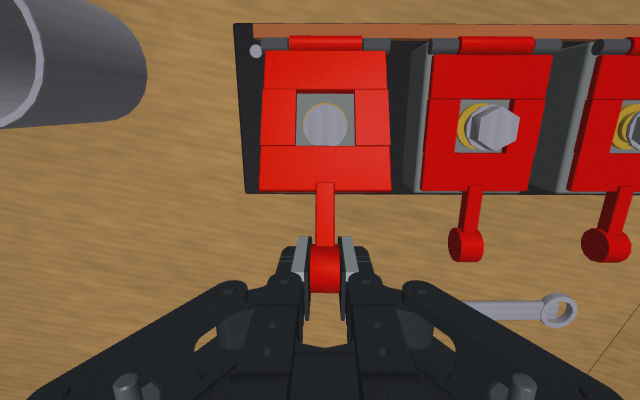

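View pics/s12z.png

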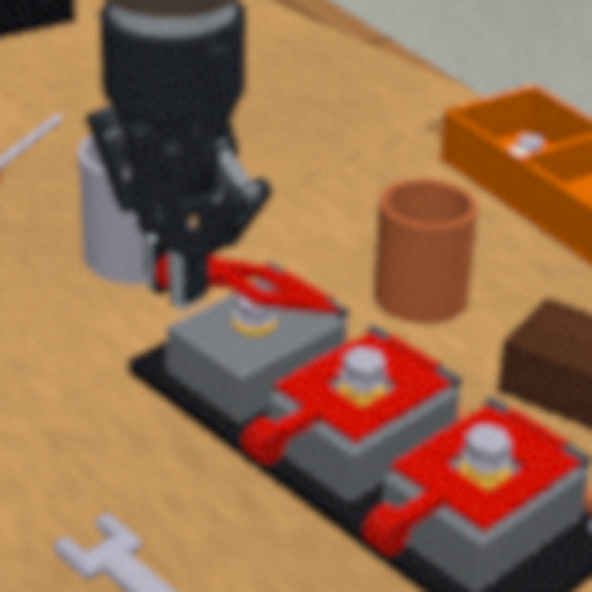

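The cover follows at about 0.5 rad and the disc stays held. I continue to about 1.0 rad.

Emit:
send_rows(deltas=[{"grip":0,"translation":[0.006,0,-0.0099],"twist":[0,0,0]},{"grip":0,"translation":[0.013,0,-0.0191],"twist":[0,0,0]},{"grip":0,"translation":[0.021,0,-0.0276],"twist":[0,0,0]},{"grip":0,"translation":[0.0297,0,-0.035],"twist":[0,0,0]},{"grip":0,"translation":[0.039,0,-0.0415],"twist":[0,0,0]}])

```text
clock: 14.38
eef_pos: [0.5561, -0.0069, 0.1118]
tool_rot: [0.995, 0.099, -0.001, 0.001]
ft_force: [-0.0, -3.0, -6.6]
grip_width: 0.0127
```

Emit:
send_rows(deltas=[{"grip":0,"translation":[0,0,0],"twist":[0,0,0]},{"grip":0,"translation":[0,0,0],"twist":[0,0,0]},{"grip":0,"translation":[0,0,0],"twist":[0,0,0]},{"grip":0,"translation":[0,0,0],"twist":[0,0,0]}])

```text
clock: 14.88
eef_pos: [0.5567, -0.0069, 0.1121]
tool_rot: [0.995, 0.099, 0.0, 0.001]
ft_force: [3.2, -1.8, -5.1]
grip_width: 0.0123
```

```bash
python3 - <<'E'
from h import *
from workcell import camera
delta([.5039+.0533*.98,-.0173+.0533*.198,.0134+.0976])
w=camera("wrist");cv2.imwrite("pics/w13.png",w["color"])
c=camera("side");cv2.imwrite("pics/s13.png",c["color"]);cv2.imwrite("pics/s13z.png",cv2.resize(c["color"][150:310,260:420],None,fx=3.7,fy=3.7,interpolation=cv2.INTER_CUBIC))
E
```

```text
delta mm [-0.6 -0.2  1.1] twist [ 0.1 -0.  -0.1] pos [ 0.5567 -0.0069  0.1121] f [ 3.23 -1.84 -5.12] w 0.0123 t 14.875
```

View pics/w13.png

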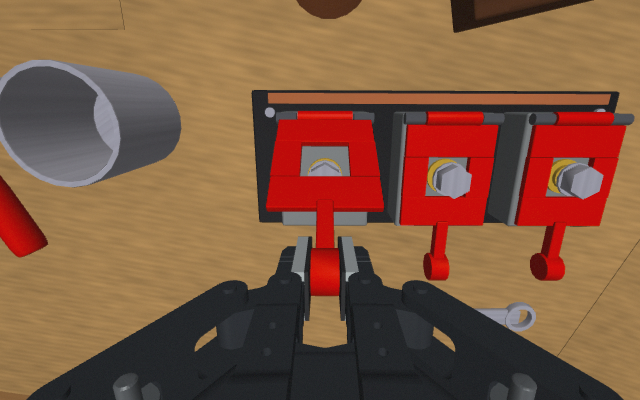

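View pics/s13z.png

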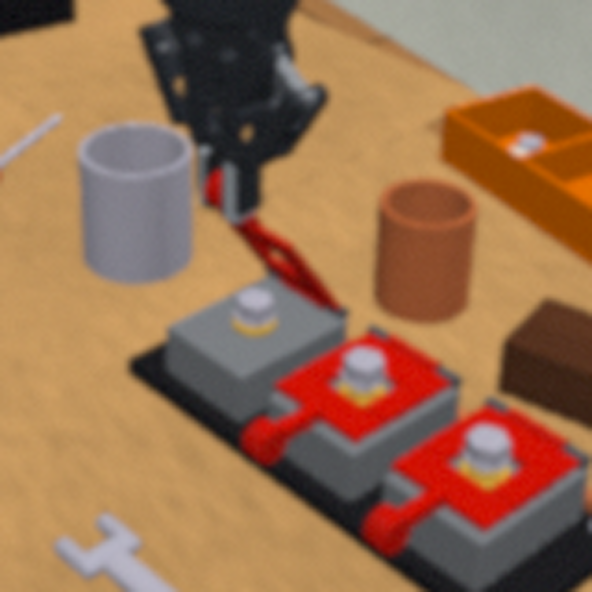

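The cover stands at about 1 rad (tool rise 99 mm on the 116 mm arm), and the disc is held and still. The other covers are shut and the clutter is in place. I hand in.

```bash
python3 - <<'E'
from workcell import bot
print(abs(bot.get_obs()["joint_vel"]).max()); bot.job_done()
print(bot.get_obs()["clock"],bot.get_obs()["grip_width"])
E
```

```text
0.0029052858086516887
the job is handed in; nothing more can be done
the job is handed in; nothing more can be done
```

I tapped the three bolt heads from left to right, and the left one was loose. I then lifted the left cover and handed the job in at about 15 s, still holding it.

- **Taps:** The left bolt sank about 6 mm and met its stop at about 16 N. The middle and right bolts stood firm at 9–10 N.
- **Cover:** I pinched the left cover's grip and swung it along its arc to about 1.0 rad. That angle comes from how far the tool moved and from the pictures. There is no direct joint reading.
- **Last checks:** The arm was still, the finger opening was 12.3 mm on the 14 mm disc, and the wrist force was about 6 N. The last pictures show the other two covers shut and no visible shift of the items in view. I compared these by eye only, and the bottle and part of the clutter were out of view.

**Disagreement:** The fingers touched the bolt heads when the reported TCP height was about 22 mm lower than the head tops. I used that contact height and the camera views for the rest of the work instead of the nominal one.

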